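# Flag the finished spectacles job as ready

### The job

One of the three job trays in the station holds a finished pair of spectacles; the others hold lens blanks and a lens packet. Reach behind the free top edge of the flag in front of the spectacles' tray and, with a fingertip, flip that flag over its hinge towards the robot and push it down until it lies flat on the lower half of the sloping board, so that the face with the spectacles sign shows. Push it lightly and do not pinch it; leave the other two flags, the things in the trays, the bottle and the screwdriver where they are.

Things in the scene. Friction and masses are not known exactly. Their poses are not given: they have to be found in the camera images.
- station: Fixed grey sheet-metal station, 330 x 424 mm (x, y). Origin: centre of underside, on the bench. -x (sloping flag board) towards the robot, +x to three tray bays (centres x +55, y +135, 0, -135 mm) with grey trays 190 x 122 mm, rims 44 mm above the bench. One flag before each bay, at the same y; hinges along y at x -95 mm, height 78 mm.
- board_top (a point): Middle of the board's upper edge (station x -68 mm, 93 mm above the bench). The board, 6 mm below the hinge axes, slopes up away from the robot at 40 degrees, from 82 mm down the slope to 30 mm up the slope of the hinges; the unflipped flags' last 40 mm stick out free beyond this edge. Behind it stand only the trays and their contents (all below 46 mm).
- plate_left: White plastic flag of the left (+y) bay, 80 mm wide (y), 3 mm thick; free edge, a 5 mm round bead, 70.5 mm from the hinge. Origin on the hinge axis at mid-width, x along the plate to the free edge, y along the hinge (station's +y). Unflipped it points up the slope, free edge 123 mm or more above the bench, and shows one ring; the spectacles sign is on its underside.
- plate_middle: The same flag in front of the middle bay. A flag's free edge rises as it is drawn upright (to 149 mm above the bench): a finger that follows the arc about the hinge moves it easily, one dragged level across the edge may jam on it.
- plate_right: The same flag in front of the right bay (-y side).
- flag_left (a joint): Angle of the left flag (rad): 0 flat on the upper half of the board (points away from the robot, 40 deg above level), 0.87 upright, pi flat on the lower half (points to the robot, 40 deg below level), its stop. Starts between 0 and 0.3. A friction hinge (0.04 N m, 0.6 N at the free edge, more than the 40 g flag's weight) keeps it where it is left: it does not fall by itself.
- flag_middle (a joint): Angle of the middle flag, likewise.
- flag_right (a joint): Angle of the right flag, likewise. At both ends (0 and pi) a flag rests on small black rubber bumpers on the board, which give about 1 mm at the flag's free half under 10 N and spring back.
- spectacles: Finished spectacles with black frame and lenses, folded, 138 x 44 x 31 mm, 32 g, lying loose in one of the trays with the lenses up, within 15 mm of its centre. Origin at the centre of the underside, x along the 138 mm. Leave alone.
- blank_1: Round uncut lens, 70 mm across, 11 mm thick, loose in a tray; origin at the centre of the underside. Leave alone.
- blank_2: A second such lens in the same tray. Leave alone.
- lens_packet: Square paper lens packet, 88 x 88 x 14 mm, loose in a tray; origin at the centre of the underside. Leave alone.
- cleaner_bottle: White lens-cleaner bottle, 40 mm across, 115 mm tall, standing on the bench beside the station's left end; origin at the centre of its foot. Leave alone.
- screwdriver: Screwdriver with a red handle, 150 mm long, lying on the bench between the robot and the station; origin under its middle. Leave alone.

How it is judged:
On the way, in this order (a step that is already met when the one before it is completed fails the run):
1. the flag in front of the spectacles' tray has been swung past upright (((y of spectacles in the frame of station between 0.075 and 0.195 m and value of joint flag_left above 1.2 rad) or (y of spectacles in the frame of station between -0.06 and 0.06 m and value of joint flag_middle above 1.2 rad) or (y of spectacles in the frame of station between -0.195 and -0.075 m and value of joint flag_right above 1.2 rad))), for 0.1 s.
2. that flag lies flat on the lower half of the board (((y of spectacles in the frame of station between 0.075 and 0.195 m and value of joint flag_left above 3.02 rad) or (y of spectacles in the frame of station between -0.06 and 0.06 m and value of joint flag_middle above 3.02 rad) or (y of spectacles in the frame of station between -0.195 and -0.075 m and value of joint flag_right above 3.02 rad))), for 0.2 s.
At the end, for the whole second after the job is handed in: The flag in front of the spectacles' tray lies flat on the lower half of the board (within 0.12 rad, 7 degrees, of its stop); the other two flags are still on the upper half (below 0.5 rad) and every loose thing is within 20 mm of where it started (((y of spectacles in the frame of station between 0.075 and 0.195 m and value of joint flag_left above 3.02 rad and value of joint each of flag_middle, flag_right below 0.5 rad) or (y of spectacles in the frame of station between -0.06 and 0.06 m and value of joint flag_middle above 3.02 rad and value of joint each of flag_left, flag_right below 0.5 rad) or (y of spectacles in the frame of station between -0.195 and -0.075 m and value of joint flag_right above 3.02 rad and value of joint each of flag_left, flag_middle below 0.5 rad)) and distance of each of spectacles, blank_1, blank_2, lens_packet, cleaner_bottle, screwdriver from where it was at the start of the episode below 0.02 m); the robot touches nothing.
It fails at once if the flag of another tray is flipped up (past 0.5 rad) ((not (y of spectacles in the frame of station between 0.075 and 0.195 m) and value of joint flag_left above 0.5 rad) or (not (y of spectacles in the frame of station between -0.06 and 0.06 m) and value of joint flag_middle above 0.5 rad) or (not (y of spectacles in the frame of station between -0.195 and -0.075 m) and value of joint flag_right above 0.5 rad)).
It fails at once if a flag is pinched or forced (more than 30 N between the fingers and a flag) (contact force between the fingers and plate_left above 30 N or contact force between the fingers and plate_middle above 30 N or contact force between the fingers and plate_right above 30 N).
It fails at once if the spectacles, a lens, the packet, the bottle or the screwdriver is lifted, carried or pushed away (more than 20 mm) (distance of any of spectacles, blank_1, blank_2, lens_packet, cleaner_bottle, screwdriver from where it was at the start of the episode above 0.02 m).
It also fails if it takes over 50 s, if anything falls off the work surface, if the arm or the gripper's body presses on something with over 40 N, if the wrist force passes 120 N, or if a joint passes its speed limit or range.

### The arm

A 6-joint arm with a two-finger parallel gripper is mounted at the origin on the work surface. World frame = base frame: x ahead of the robot, y to its left, z up, the work surface at z = 0. Lengths are in m, angles in rad, forces in N, time in s.
With the tool pointing down it reaches from about 0.3 to 0.825 m from the base axis. Payload 5.4 kg.
Tool frame: the origin (TCP) lies midway between the tips of the shut fingers; the grasp point (between the pads) lies 19 mm behind it; z points along the fingers, y is the direction in which the jaws open and shut (so a half turn about z gives the same grasp; the last joint's range is limited). The gripper opens to 92 mm and grips with 3 to 60 N. Pads are 20 mm wide; open, the fingers measure 128 mm over their backs; the gripper's body (75 mm by 189 mm) begins 69 mm behind the grasp point.
Start: joints at [1.004, 0.158, 1.597, -0, 1.386, -0.21], TCP at [0.201, 0.539, 0.215] pointing down, gripper open.
Joint ranges: [-2.91, 2.91], [-0.94, 2.29], [0.18, 2.7], [-1.29, 4.43], [0.17, 2.64], [-3, 3]. Speed limits (rad/s): [2.57, 2.57, 3.14, 3.14, 3.14, 3.14].

### API

Orientations are given as a 3x3 rotation matrix whose columns are the frame's x, y, z axes.
In Python, from cell import arm gives the robot as it stands.
- The arm moves only by the tool move_arm, never from a script. Its argument "increments" is a list of rows, each a list of 6 numbers: the shift along the tool's x, y, z in cm, then the turn, a rotation vector about the tool's x, y, z in rad. In form: [[dx, dy, dz, ax, ay, az], ...]. A call has 1 to 20 rows; each row shifts and turns the commanded pose from where the row before left it, along the tool's axes as they then stand; what a row does not reach is not made up. A row lasts 1/10 s, in which the tool goes at most 50 mm and 8.59 degrees, less where a joint would pass 70% of its speed; a pose out of reach is approached as far as the arm can. A call is refused whole if a number of a shift passes 5 or a number of a turn 0.15, either way. A call with a gripper value outside its range is refused whole. "jaw" is the gripper's target within -1 to 1 (fully open at 1, half-way at 0, shut at -1), set as the call begins (left out, the last holds). The fingers move at their own pace and stop on an object; "squeeze" is the grip in N (left out, the last holds). Time passes only in rows, so rows that do not move let the fingers close. It gives the time, the measured TCP pose, the force and the opening at its end, in the units of the state.
- arm.read_state(): the state, without advancing time (a new reading comes with each control period).
- arm.snapshot(name): name is "scene" or "side" or "wrist"; returns a dict with "frame" (480x640x3 uint8, blue, green, red), "depth" (480x640 float32, m along the optical axis (not along the pixel's ray), 0 where there is no reading), "mtx" (3x3 intrinsics, pixels), "world_to_cam" (4x4, takes a point from world to camera coordinates). Camera axes: x right, y down, z forward; pixel columns grow to the right and rows downward; lengths in m; the calibration is good to about 2 mm. A picture is of the moment at which its call begins.
- arm.job_done(): hands the job in, once; it reports no verdict.
The state is a dict: "t": time; "q": joint angles; "joint_vel": joint speeds; "tau": joint torques, N m; "eef_pos": TCP position; "tool_rot": TCP orientation; "wrist_force": force on the tool from outside, world axes, zero at the start; "wrist_torque": the same for the moment, N m; "finger_gap": finger opening in m.
Only numpy, scipy, OpenCV 4.12 (cv2) and the standard library are available. Lean on these libraries where they do the work, as an engineer would, in place of code of your own. Each camera call takes 0.05 s, during which the arm holds its last target. There are 200 camera calls.

## Working session

There is one attempt and no reset: what is moved stays moved. The work goes in short steps, Python scripts to look and compute and a tool call to move; the robot and the scene stay as the last step left them, time stands still between calls to the robot, and variables do not carry over. Pictures are saved under pics/ and viewed, about 8 in all and at most 12, crops included, and the job is handed in when it is done.

Besides the shell and the picture viewer there is one more tool, called after "Emit:" by a JSON object that holds its "method" and its "body", one argument or row to a line. move_arm: Moves the arm, as the interface text tells. Its arguments: {"type":"object","properties":{"increments":{"type":"array","items":{"type":"array","items":{"type":"number"}}},"jaw":{"type":"number"},"squeeze":{"type":"number"}},"required":["increments"]}

```bash
mkdir -p pics; python3 - <<'E'
from cell import arm
import cv2, numpy as np
for n in("scene","side"):
    s=arm.snapshot(n); cv2.imwrite(f"pics/{n}0.png",s["frame"]); np.savez(f"{n}0.npz",**s)
    print(n,np.round(s["mtx"],1).tolist(),np.round(s["world_to_cam"],3).tolist())
st=arm.read_state();print(st["t"],st["eef_pos"],np.round(st["tool_rot"],3))
E
```

```text
scene [[596.9, 0.0, 315.2], [0.0, 596.9, 231.9], [0.0, 0.0, 1.0]] [[-0.877, 0.48, -0.018, 0.464], [0.367, 0.644, -0.671, -0.206], [-0.311, -0.595, -0.741, 1.264], [0.0, 0.0, 0.0, 1.0]]
side [[488.9, 0.0, 320.5], [0.0, 488.9, 236.2], [0.0, 0.0, 1.0]] [[0.789, -0.614, 0.001, -0.378], [-0.312, -0.403, -0.86, 0.292], [0.529, 0.679, -0.51, 0.527], [0.0, 0.0, 0.0, 1.0]]
0.1 [0.20053758 0.53828928 0.21370834] [[-0.937  0.349 -0.001]
 [ 0.349  0.937 -0.001]
 [ 0.    -0.002 -1.   ]]
```

View pics/scene0.png

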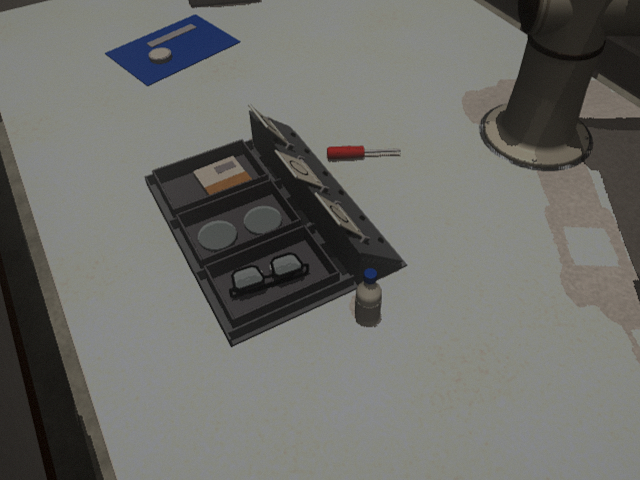

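View pics/side0.png

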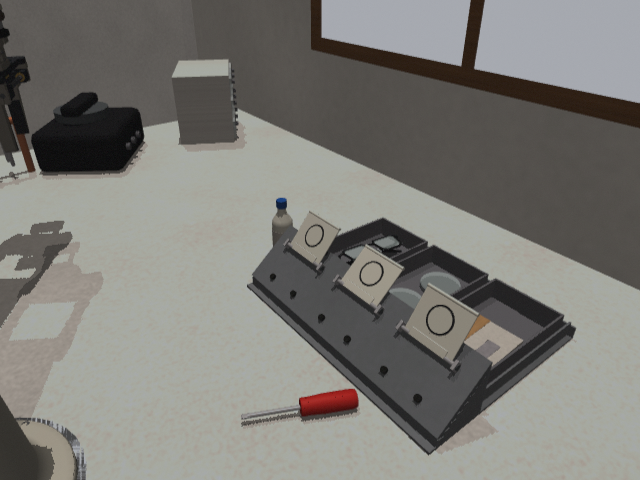

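The spectacles are in the tray beside the bottle, which is the left (+y) bay. Its flag is at about scene (340,215) and side (315,240). Next I'll measure the station and that flag from the depth in both views.

```bash
cat > h.py <<'E'
import numpy as np
def cloud(s):
    d=s["depth"]; v,u=np.mgrid[:480,:640]; K=s["mtx"]
    p=np.stack([(u-K[0,2])/K[0,0]*d,(v-K[1,2])/K[1,1]*d,d],-1)
    T=s["world_to_cam"]; w=(p-T[:3,3])@T[:3,:3]; w[d==0]=np.nan
    return w
def proj(s,P):
    T=s["world_to_cam"]; c=np.atleast_2d(P)@T[:3,:3].T+T[:3,3]; c=c@s["mtx"].T
    return c[:,:2]/c[:,2:]
E
python3 - <<'E'
import numpy as np,cv2
from h import *
rois={"scene":(140,100,415,350),"side":(240,205,580,455)}
allp=[]
for n in rois:
    s=np.load(n+"0.npz"); w=cloud(s); f=s["frame"].astype(int); x0,y0,x1,y1=rois[n]
    m=np.zeros((480,640),bool); m[y0:y1,x0:x1]=1
    dark=m&(f.max(2)<100)&(f.max(2)-f.min(2)<25)&(w[...,2]>.006)&(w[...,2]<.11)
    k,l,st,_=cv2.connectedComponentsWithStats(cv2.morphologyEx(dark.astype(np.uint8),cv2.MORPH_OPEN,np.ones((3,3)))); i=1+st[1:,4].argmax()
    P=w[l==i]; allp.append(P)
    print(n,len(P),cv2.minAreaRect(P[:,:2].astype(np.float32)*1000))
P=np.vstack(allp); r=cv2.minAreaRect(P[:,:2].astype(np.float32)*1000); print(r, cv2.boxPoints(r))
# flags: points > 0.1 high that are not bottle
for n in rois:
    s=np.load(n+"0.npz"); w=cloud(s); f=s["frame"].astype(int); x0,y0,x1,y1=rois[n]
    m=np.zeros((480,640),np.uint8); m[y0:y1,x0:x1]=1
    m=(m>0)&(w[...,2]>.098)&(w[...,2]<.2)
    k,l,st,c=cv2.connectedComponentsWithStats(m.astype(np.uint8))
    for i in range(1,k):
        if st[i,4]>60:
            q=w[l==i]; print(n,c[i].round(),st[i,4],q.mean(0).round(4),"lo",np.percentile(q,2,axis=0).round(3),"hi",np.percentile(q,98,axis=0).round(3), "sv normal",np.linalg.svd(q-q.mean(0),full_matrices=False)[2][2].round(3))
E
```

```text
scene 26458 ((602.9002685546875, -18.138137817382812), (491.25030517578125, 328.577392578125), 89.77938079833984)
side 28251 ((607.8412475585938, -18.19525146484375), (320.2652282714844, 488.5467224121094), 0.03735438361763954)
((602.906982421875, -17.8746337890625), (330.1333312988281, 491.15753173828125), 0.03735437989234924) [[ 437.68027  227.59645]
 [ 438.00046 -263.56094]
 [ 768.13367 -263.3457 ]
 [ 767.8135   227.81168]]
scene [265. 121.] 210 [ 0.5367 -0.1781  0.1233] lo [ 0.519 -0.224  0.099] hi [ 0.549 -0.145  0.139] sv normal [ 0.801 -0.01  -0.598]
scene [294. 166.] 401 [ 0.5444 -0.0464  0.1153] lo [ 0.526 -0.088  0.099] hi [ 0.56  -0.01   0.128] sv normal [-0.655  0.007  0.756]
scene [335. 212.] 400 [0.5402 0.0888 0.1199] lo [0.522 0.047 0.099] hi [0.554 0.125 0.134] sv normal [ 0.743 -0.009 -0.669]
scene [370. 275.] 181 [0.5557 0.22   0.1121] lo [0.546 0.209 0.101] hi [0.564 0.227 0.117] sv normal [0.313 0.495 0.811]
side [318. 231.] 996 [0.5378 0.0826 0.1155] lo [0.523 0.046 0.099] hi [0.552 0.123 0.132] sv normal [-0.756 -0.001  0.655]
side [377. 268.] 1302 [ 0.5433 -0.0522  0.1125] lo [ 0.527 -0.089  0.099] hi [ 0.558 -0.012  0.127] sv normal [-0.671 -0.     0.742]
side [445. 314.] 2169 [ 0.5339 -0.187   0.1175] lo [ 0.52  -0.224  0.099] hi [ 0.547 -0.147  0.136] sv normal [-0.813  0.     0.582]
```

The station is square to the world: centre about (0.603, -0.050), hinge axis about (x 0.508, z 0.078). The left flag is centred at y≈0.0855 and slopes at 49°, so its angle is about 0.16 rad. Next I shut the jaws, turn the tool square, and move to above and behind that flag.

Emit:
{"method": "move_arm", "body": {
  "increments": [
    [0, 0, 0, 0, 0, -0.12],
    [0, 0, 0, 0, 0, -0.12],
    [0, 0, 0, 0, 0, -0.116],
    [-2.85, -3.23, 0, 0, 0, 0],
    [-2.85, -3.23, 0, 0, 0, 0],
    [-2.85, -3.23, 0, 0, 0, 0],
    [-2.85, -3.23, 0, 0, 0, 0],
    [-2.85, -3.23, 0, 0, 0, 0],
    [-2.85, -3.23, 0, 0, 0, 0],
    [-2.85, -3.23, 0, 0, 0, 0],
    [-2.85, -3.23, 0, 0, 0, 0],
    [-2.85, -3.23, 0, 0, 0, 0],
    [-2.85, -3.23, 0, 0, 0, 0],
    [-2.85, -3.23, 0, 0, 0, 0],
    [-2.85, -3.23, 0, 0, 0, 0],
    [-2.85, -3.23, 0, 0, 0, 0],
    [-2.85, -3.23, 0, 0, 0, 0],
    [0, 0, 0, 0, 0, 0]
  ],
  "jaw": -1,
  "squeeze": 5
}}

```text
t: 1.9
eef_pos: [0.6016, 0.082, 0.2137]
tool_rot: [[-1.0, 0.006, -0.0], [0.006, 1.0, -0.001], [0.0, -0.001, -1.0]]
wrist_force: [-0.2, 0.9, -0.2]
finger_gap: 0.0005
```

Emit:
{"method": "move_arm", "body": {
  "increments": [
    [0.5, 0.3, 2.5, 0, 0, 0],
    [0.5, 0, 2.5, 0, 0, 0],
    [0, 0, 2.5, 0, 0, 0],
    [0, 0, 2.5, 0, 0, 0],
    [0, 0, 0, 0, 0, 0]
  ]
}}

```text
t: 2.4
eef_pos: [0.5856, 0.0902, 0.1102]
tool_rot: [[-1.0, 0.0, -0.009], [0.0, 1.0, 0.001], [0.009, 0.001, -1.0]]
wrist_force: [-0.0, 0.6, 0.4]
finger_gap: 0.0005
```

```bash
python3 - <<'E'
from cell import arm
import cv2, numpy as np
a=arm.snapshot("scene")["frame"][80:360,140:460];b=arm.snapshot("side")["frame"][180:460,240:580]
cv2.imwrite("pics/m1.png",np.hstack([a,b]))
print(arm.read_state()["eef_pos"],arm.read_state()["wrist_force"])
E
```

```text
[0.58889931 0.08983374 0.11465032] [-0.55962633  0.25139731  0.6228851 ]
```

View pics/m1.png

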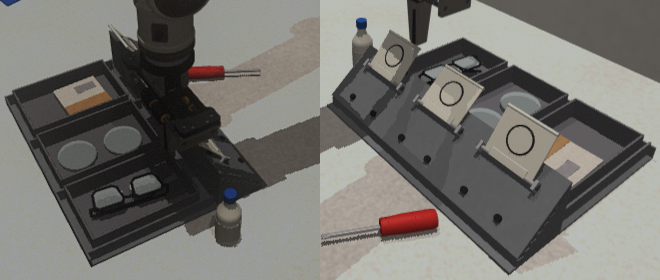

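The finger hangs behind the left flag (crop (415,25)), and the spectacles are in that flag's tray. Now I follow the arc up to upright.

Emit:
{"method": "move_arm", "body": {
  "increments": [
    [0.7, 0, 0.3, 0, 0, 0],
    [0.7, 0, 0.25, 0, 0, 0],
    [0.4, 0, -0.1, 0, 0, 0],
    [0.4, 0, -0.1, 0, 0, 0],
    [0.6, 0, -0.4, 0, 0, 0],
    [0.55, 0, -0.4, 0, 0, 0],
    [0.45, 0, -0.2, 0, 0, 0],
    [0.4, 0, -0.2, 0, 0, 0],
    [0.45, 0, -0.2, 0, 0, 0],
    [0.4, 0, -0.1, 0, 0, 0],
    [0.5, 0, -0.1, 0, 0, 0],
    [0.45, 0, -0.1, 0, 0, 0],
    [0.45, 0, -0.1, 0, 0, 0],
    [0.45, 0, -0.05, 0, 0, 0],
    [0, 0, 0, 0, 0, 0]
  ]
}}

```text
t: 4.0
eef_pos: [0.5197, 0.0894, 0.1294]
tool_rot: [[-1.0, 0.001, -0.001], [0.001, 1.0, 0.0], [0.001, 0.0, -1.0]]
wrist_force: [0.6, 0.3, 0.6]
finger_gap: 0.0005
```

```bash
python3 - <<'E'
from cell import arm
import cv2, numpy as np
a=arm.snapshot("scene")["frame"][80:360,140:460];b=arm.snapshot("side")["frame"][180:460,240:580]
cv2.imwrite("pics/m2.png",np.hstack([a,b]))
print(arm.read_state()["eef_pos"],arm.read_state()["wrist_force"])
E
```

```text
[0.52024701 0.08931887 0.12948757] [ 0.61976761  0.237228   -0.07818756]
```

View pics/m2.png

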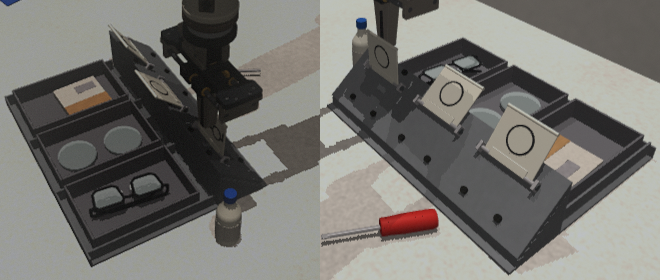

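The flag is upright at side crop (382,65), and the force is about 0.6 N. I carry on over the top.

Emit:
{"method": "move_arm", "body": {
  "increments": [
    [0.7, 0, -0.15, 0, 0, 0],
    [0.7, 0, -0.05, 0, 0, 0],
    [0.7, 0, 0.2, 0, 0, 0],
    [0.65, 0, 0.3, 0, 0, 0],
    [0.6, 0, 0.4, 0, 0, 0],
    [0.55, 0, 0.45, 0, 0, 0],
    [0.5, 0, 0.55, 0, 0, 0],
    [0.4, 0, 0.55, 0, 0, 0],
    [0.35, 0, 0.65, 0, 0, 0],
    [0.25, 0, 0.65, 0, 0, 0],
    [0.15, 0, 0.7, 0, 0, 0],
    [0.15, 0, 0.7, 0, 0, 0],
    [0, 0, 0, 0, 0, 0]
  ]
}}

```text
t: 5.4
eef_pos: [0.4624, 0.0894, 0.0788]
tool_rot: [[-1.0, 0.001, -0.002], [0.001, 1.0, 0.0], [0.002, 0.0, -1.0]]
wrist_force: [-0.2, 0.2, -0.2]
finger_gap: 0.0003
```

```bash
python3 - <<'E'
from cell import arm
import cv2, numpy as np
a=arm.snapshot("scene")["frame"][80:360,140:460];b=arm.snapshot("side")["frame"][180:460,240:580]
cv2.imwrite("pics/m3.png",np.hstack([a,b]))
print(arm.read_state()["eef_pos"],arm.read_state()["wrist_force"])
E
```

```text
[0.4632684  0.08934316 0.07982137] [1.08983024 0.01090505 0.21713975]
```

View pics/m3.png

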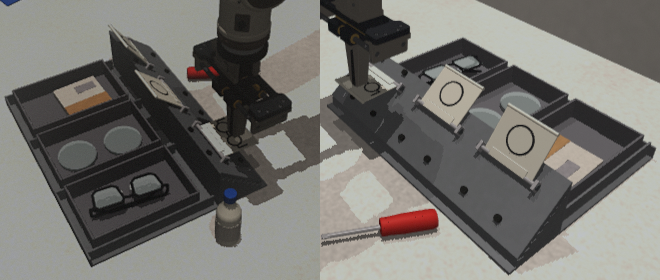

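The flag is about level under the tip. I push it down slowly, stopping a little short of the stop to read the force.

Emit:
{"method": "move_arm", "body": {
  "increments": [
    [0.3, 0, 0.5, 0, 0, 0],
    [0.3, 0, 0.5, 0, 0, 0],
    [0.2, 0, 0.5, 0, 0, 0],
    [0.1, 0, 0.5, 0, 0, 0],
    [0, 0, 0.5, 0, 0, 0],
    [0, 0, 0.3, 0, 0, 0],
    [0, 0, 0.3, 0, 0, 0],
    [0, 0, 0.2, 0, 0, 0],
    [0, 0, 0, 0, 0, 0],
    [0, 0, 0, 0, 0, 0]
  ]
}}

```text
t: 6.5
eef_pos: [0.4544, 0.0894, 0.0471]
tool_rot: [[-1.0, 0.001, -0.0], [0.001, 1.0, 0.0], [0.0, 0.0, -1.0]]
wrist_force: [0.6, 0.2, 0.1]
finger_gap: 0.0003
```

Emit:
{"method": "move_arm", "body": {
  "increments": [
    [0, 0, 0.1, 0, 0, 0],
    [0, 0, 0.1, 0, 0, 0],
    [0, 0, 0, 0, 0, 0],
    [0, 0, 0, 0, 0, 0]
  ]
}}

```text
t: 6.9
eef_pos: [0.4545, 0.0894, 0.0451]
tool_rot: [[-1.0, 0.001, -0.0], [0.001, 1.0, -0.0], [0.0, -0.0, -1.0]]
wrist_force: [0.2, -0.6, -0.2]
finger_gap: 0.0004
```

Emit:
{"method": "move_arm", "body": {
  "increments": [
    [0, 0, 0.1, 0, 0, 0],
    [0, 0, 0, 0, 0, 0],
    [0, 0, 0, 0, 0, 0]
  ]
}}

```text
t: 7.2
eef_pos: [0.4544, 0.0894, 0.0441]
tool_rot: [[-1.0, 0.001, -0.0], [0.001, 1.0, 0.0], [0.0, 0.0, -1.0]]
wrist_force: [-1.7, 0.3, 1.0]
finger_gap: 0.0007
```

Emit:
{"method": "move_arm", "body": {
  "increments": [
    [0, 0, 0.1, 0, 0, 0],
    [0, 0, 0, 0, 0, 0],
    [0, 0, 0, 0, 0, 0],
    [0, 0, 0, 0, 0, 0]
  ]
}}

```text
t: 7.6
eef_pos: [0.4544, 0.0894, 0.0431]
tool_rot: [[-1.0, 0.001, -0.0], [0.001, 1.0, -0.0], [0.0, -0.0, -1.0]]
wrist_force: [-0.4, -0.3, 0.4]
finger_gap: 0.0009
```

Emit:
{"method": "move_arm", "body": {
  "increments": [
    [0, 0, 0.1, 0, 0, 0],
    [0, 0, 0, 0, 0, 0],
    [0, 0, 0, 0, 0, 0]
  ]
}}

```text
t: 7.9
eef_pos: [0.4546, 0.0894, 0.0422]
tool_rot: [[-1.0, 0.001, 0.0], [0.001, 1.0, 0.0], [-0.0, 0.0, -1.0]]
wrist_force: [-0.0, -0.0, 1.8]
finger_gap: 0.0002
```

```bash
python3 - <<'E'
from cell import arm
import cv2, numpy as np
from h import *
s=arm.snapshot("side");cv2.imwrite("pics/m4.png",cv2.resize(s["frame"][210:300,230:350],None,fx=5,fy=5))
print(arm.read_state()["eef_pos"],arm.read_state()["wrist_force"])
w=cloud(s)
m=(abs(w[...,1]-.0855)<.036)&(w[...,0]>.455)&(w[...,0]<.503)&(w[...,2]<.12)&(s["frame"].min(2)>110)
m[...]&=~((abs(w[...,1]-.0893)<.022)&(w[...,0]<.475))
q=w[m];print(len(q),q.mean(0),np.polyfit(q[:,0],q[:,2],1), np.degrees(np.arctan(np.polyfit(q[:,0],q[:,2],1)[0])))
E
```

```text
[0.45460161 0.08936011 0.04220888] [-1.10429955 -0.09813386  2.53623876]
213 [0.4919126  0.06468417 0.06639158] [ 0.84875893 -0.35112363] 40.32322926254618
```

View pics/m4.png

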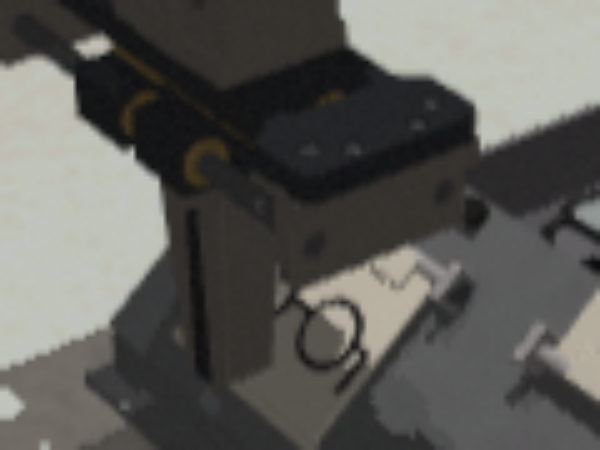

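The flag slopes at 40.3° and the spectacles sign shows. One more light press of 1 mm, then up and away.

Emit:
{"method": "move_arm", "body": {
  "increments": [
    [0, 0, 0.1, 0, 0, 0],
    [0, 0, 0, 0, 0, 0],
    [0, 0, 0, 0, 0, 0]
  ]
}}

```text
t: 8.25
eef_pos: [0.4549, 0.0893, 0.0417]
tool_rot: [[-1.0, 0.001, 0.001], [0.001, 1.0, -0.0], [-0.001, -0.0, -1.0]]
wrist_force: [-1.3, 0.5, 6.6]
finger_gap: 0.0005
```

Emit:
{"method": "move_arm", "body": {
  "increments": [
    [0, 0, -0.5, 0, 0, 0],
    [0.3, 0, -1, 0, 0, 0],
    [1, 0, -2, 0, 0, 0],
    [1, 0, -4, 0, 0, 0],
    [1, 0, -4, 0, 0, 0],
    [1, 0, -4, 0, 0, 0],
    [4, 0, -2, 0, 0, 0],
    [3, 0, -2, 0, 0, 0],
    [0, 0, 0, 0, 0, 0],
    [0, 0, 0, 0, 0, 0]
  ]
}}

```text
t: 9.25
eef_pos: [0.3417, 0.0894, 0.2367]
tool_rot: [[-1.0, 0.001, 0.003], [0.001, 1.0, -0.0], [-0.003, -0.0, -1.0]]
wrist_force: [0.9, -0.3, -0.8]
finger_gap: 0.0006
```

```bash
python3 - <<'E'
from cell import arm
import cv2, numpy as np
from h import *
a=arm.snapshot("scene");b=arm.snapshot("side")
cv2.imwrite("pics/m5.png",np.hstack([a["frame"][80:360,140:460],b["frame"][180:460,240:580]]))
st=arm.read_state();print(st["t"],st["eef_pos"],st["wrist_force"])
for s in(a,b):
  w=cloud(s)
  m=(abs(w[...,1]-.0855)<.035)&(w[...,0]>.457)&(w[...,0]<.498)&(w[...,2]<.12)&(w[...,2]>.02)
  q=w[m];p=np.polyfit(q[:,0],q[:,2],1);print(len(q),p,np.degrees(np.arctan(p[0])),np.polyval(p,.508))
  for y in(-.05,-.186):
    m=(abs(w[...,1]-y)<.035)&(w[...,2]>.1)&(w[...,2]<.14)&(w[...,0]>.51)&(w[...,0]<.57)
    q=w[m];print("tilt",y,np.degrees(np.arctan(np.polyfit(q[:,2],q[:,0],1)[0]**-1)))
E
```

```text
9.35 [0.34145019 0.08942652 0.23529942] [ 0.67591311 -0.86465292 -0.39877126]
405 [ 0.86204147 -0.35605368] 40.762701466113754 0.08186338820859701
tilt -0.05 41.22329825801411
tilt -0.186 52.297997612447105
1022 [ 0.88872598 -0.37031506] 41.62832470228569 0.08115773556107952
tilt -0.05 42.55728062005489
tilt -0.186 54.71360256857571
```

View pics/m5.png

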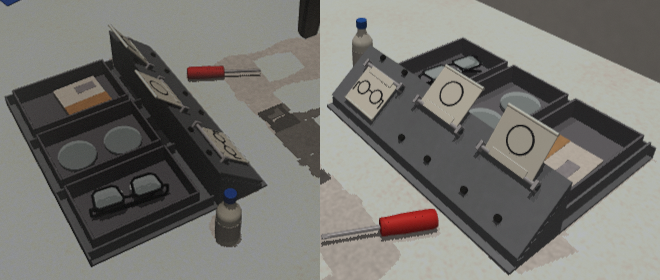

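The left flag lies flat with the spectacles sign showing at side crop (370,90). The other two flags and the loose things look unmoved, and the arm is clear. I'm handing in the job.

```bash
python3 -c "
from cell import arm
print(arm.job_done())"
```

```text
the job is handed in; nothing more can be done
None
```

The spectacles were in the left (+y) tray. I flipped that tray's flag over with the shut fingertips, following the arc about its hinge, and pressed it onto the bumpers. The highest wrist force I read was about 7 N. I then withdrew the arm and handed in the job at about 9.4 s.

- **Flipped flag:** it shows the spectacles sign and slopes at about 41° in both views (40.8° and 41.6°). That matches lying flat at 40° to within depth error.
- **Other two flags:** their slopes are about 42° and 53°, as at the start.
- **Loose things:** I compared these by eye only. The tray contents, bottle and screwdriver look unmoved, and the arm was clear of everything.
- **Odd reading:** the 424 mm station length measured 491 mm, because the dark mask caught shadow. I took the y positions from the flags instead. No other check disagreed.

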